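# Clear the deburring board into the scrap tray

### The job

Sweep the three loose copper offcuts along the deburring board and off its open end into the plain, undivided scrap tray, pushing them with the fingers and never picking them up or carrying them. Leave the bored copper block standing where it is on the board, the bush in the divided tray, and the sander and jar on the bench where they are.

Things in the scene. Friction and masses are not known exactly. Their poses are not given: they have to be found in the camera images.
- board: Fixed flat white deburring board, 220 mm (its x) by 260 mm (its y), top surface 50 mm above the table. Origin at the centre of its underside, on the table. Along both long sides (x = +-102 to +-110 mm) runs an aluminium rail standing 8 mm above the top; the two ends at y = +-130 mm are open, with no rail. One tray stands against each open end. Its place and yaw vary by episode, and so does which tray is at which end.
- scrap_tray: Fixed grey open tray for scrap, empty and undivided, 200 mm (x) by 120 mm (y), walls 4 mm thick, rim 38 mm above the table (12 mm below the board's top), inner floor 4 mm above the table. Origin at the centre of its underside; axes parallel to the board's; its centre lies 193 mm from the board's centre along the board's +y or -y, leaving a 3 mm gap.
- parts_tray: Fixed grey tray of the same outer size at the board's other end, split by two dividers into three compartments side by side along x, with a finished bush in the middle one. Origin at the centre of its underside. Not for scrap.
- core_center (a point): Copper disc, 28 mm diameter, 12 mm thick, about 66 g (offcut). Lies flat on the board (underside 50 mm above the table) at any yaw. The point is its centre, half-way up (6 mm above its underside).
- small_core_center (a point): Copper disc, 22 mm diameter, 12 mm thick, about 41 g (offcut). Lies flat on the board (underside 50 mm above the table) at any yaw. The point is its centre, half-way up (6 mm above its underside).
- bar_end_center (a point): Copper square piece, 24 x 24 mm, 12 mm thick, about 62 g (offcut). Lies flat on the board (underside 50 mm above the table) at any yaw. The point is its centre, half-way up (6 mm above its underside).
- core: The same 28 mm disc; origin at the centre of its underside.
- small_core: The same 22 mm disc; origin at the centre of its underside.
- bar_end: The same square piece; origin at the centre of its underside, x and y axes along its sides.
- block: Loose copper block with two level bores, 30 mm (x) by 60 mm (y) by 45 mm high, about 0.5 kg, standing near the middle of the board between the two lanes in which the offcuts lie (offcut centres 56 to 72 mm either side of the board's centre line x = 0; offcuts in one lane lie at least 70 mm apart). Origin at the centre of its underside. Loose; stays where it is.
- bush: Copper ring, 40 mm outer and 22 mm inner diameter, 22 mm high, standing in the middle compartment of the divided tray. Origin at the centre of its underside. Loose; stays where it is.
- sander: Blue hand-held air belt sander, 312 mm long along its x, 38 mm wide and 39 mm high, lying on the bench beyond the board. Origin on its underside, 140 mm from its handle's end. Loose; stays where it is.
- jar: Steel-grey jar with black cap, 64 mm diameter, 85 mm high, standing on the bench to the right. Origin at the centre of its underside. Loose; stays where it is.
Mind the look-alikes: they are no part of the job. What is shaped like the core but purple is not meant.

How it is judged:
By the outcome, as a careful person would: the job done as asked, in the order asked, and still so for the second after the job is handed in, with the robot touching nothing.
It also fails if it takes over 61 s, if anything falls off the work surface, if the arm or the gripper's body presses on something with over 40 N, if the wrist force passes 120 N, or if a joint passes its speed limit or range.

### The arm

A 6-joint arm with a two-finger parallel gripper is mounted at the origin on the work surface. World frame = base frame: x ahead of the robot, y to its left, z up, the work surface at z = 0. Lengths are in mm, angles in rad, forces in N, time in s.
With the tool pointing down it reaches from about 325 to 1000 mm from the base axis. Payload 5.1 kg.
Tool frame: the origin (TCP) lies midway between the tips of the shut fingers; the grasp point (between the pads) lies 19 mm behind it (ctrl.tcp_to_grasp is the distance from the TCP to the grasp point, in mm); z points along the fingers, y is the line along which they close (so a half turn about z gives the same grasp; the last joint's range is limited). The gripper opens to 85 mm and grips with 20 to 120 N. Pads are 22 mm wide; open, the fingers measure 114 mm over their backs; the gripper's body (76 mm by 85 mm) begins 54 mm behind the grasp point. The pads swing forward as they close: fully open they stand 13 mm farther back than shut.
Start: joints at [1.219, 0.124, 1.65, -0, 1.367, -0.083], TCP at [172.645, 626.641, 231.322] pointing down, gripper open.
Joint ranges: [-2.61, 2.61], [-1.02, 2.33], [0.03, 2.71], [-1.35, 4.49], [0.32, 2.68], [-2.91, 2.91]. Speed limits (rad/s): [2.57, 2.57, 3.14, 3.14, 3.14, 3.14].

### API

Orientations are given as [roll, pitch, yaw] about the fixed x, y, z axes, in that order (R = Rz(yaw) Ry(pitch) Rx(roll)).
In Python, from workcell import ctrl, fingers, planner, sense, grab_frame, hand_in gives the robot as it stands. The module is installed in compiled form; this text tells all that it offers. Calls block until the motion is done:
- ctrl.move_to(position, orientation): joint-space move of the TCP to a pose.
- ctrl.servo_line(position, rotation=None, rate=150): straight line of the TCP; rotation=None keeps the orientation; rate is the mean speed in mm/s.
- ctrl.move_joints(angles): joint-space move.
- fingers.command_gripper(opening, effort=None): finger opening in mm; effort is the grip in N (None keeps the last); returns when the fingers have stopped.
- ctrl.wait(seconds).
- planner.ik(position, orientation): joint angles nearest the present ones, or None.
- sense(): the state.
- grab_frame(name): name is "side" or "top"; returns a dict with "image" (384x512x3 uint8, red, green, blue), "vertical_fov" (degrees; the focal length in pixels is half the picture's height over the tangent of half this angle, whatever the lens; pixels are square), "cx", "cy" (the principal point, pixels), "eye" and "rotation" of the camera in the world. Camera axes: x right, y up, looking along -z (the intrinsics and any distortion apply to the point x, -y, -z); pixel columns grow to the right and rows downward; lengths in mm; the calibration is good to about 2 mm. A picture is of the moment at which its call begins. There is no depth.
A pose or a line that the arm cannot do raises ctrl.IKError and nothing moves.
- hand_in(): hands the job in; it is judged then, once.
The state is a dict: "time_s": time; "joint_pos": joint angles; "qvel": joint speeds; "tau": joint torques, N m; "ee_pos": TCP position; "eef_rot": TCP orientation; "force": force on the tool from outside, world axes, zero at the start; "moment": the same for the moment, N m; "width": finger opening in mm; "finger_force": force on a finger pad.
Only numpy, scipy, OpenCV 4.12 (cv2) and the standard library are available. Lean on these libraries where they do the work, as an engineer would, in place of code of your own. Each camera call takes 0.05 s, during which the arm holds its last target. There are 200 camera calls.

## Working session

There is one attempt and no reset: what is moved stays moved. The work goes in short steps, each a Python script; the robot and the scene stay as the last script left them, time stands still between calls to the robot, and variables do not carry over. Pictures are saved under pics/ and viewed, at most 10 in all, crops included, and the job is handed in when it is done.

```bash
mkdir -p pics; ls
python3 - <<'E'
from workcell import *
import cv2
for n in("top","side"):
    f=grab_frame(n); cv2.imwrite(f"pics/{n}0.png",f["image"][:,:,::-1])
    print({k:v for k,v in f.items() if k!="image"})
s=sense(); print(s)
E
```

```text
pics
{'vertical_fov': 44.76282770605052, 'cx': 251.7654420546996, 'cy': 185.89559101257487, 'eye': array([ 388.36217915,  -87.03191659, 1314.01015634]), 'rotation': array([ 0.19138389, -0.00577019, -1.54693285])}
{'vertical_fov': 50.19655605879181, 'cx': 266.0123933737421, 'cy': 189.5111715752866, 'eye': array([357.55760575, 679.42949017, 559.09907413]), 'rotation': array([ 1.04317056, -0.02380598, -2.80258664])}
{'time_s': 0.1, 'joint_pos': array([ 1.21939392e+00,  1.24443118e-01,  1.65153056e+00, -1.48658180e-05,
        1.36750728e+00, -8.25717076e-02]), 'qvel': array([ 7.85008030e-05,  4.88417694e-04, -2.38041319e-03, -1.18051166e-03,
       -3.33552739e-03,  4.00835538e-04]), 'tau': array([ 4.23001911e-04, -4.24927247e+01, -3.66655862e+01, -3.60432989e-05,
        3.96416392e-03,  2.94355038e-05]), 'ee_pos': array([172.46683091, 626.13082471, 230.17792255]), 'eef_rot': array([-3.13970959e+00, -1.41238561e-04,  2.87276484e+00]), 'force': array([ 0.3843029 , -0.5854548 ,  0.03155155]), 'moment': array([ 0.00134716, -0.00368125, -0.02489149]), 'finger_force': 0.0, 'width': 85.35749002458489}
```

View pics/top0.png

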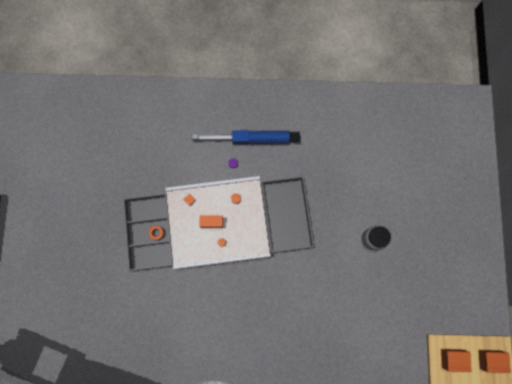

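View pics/side0.png

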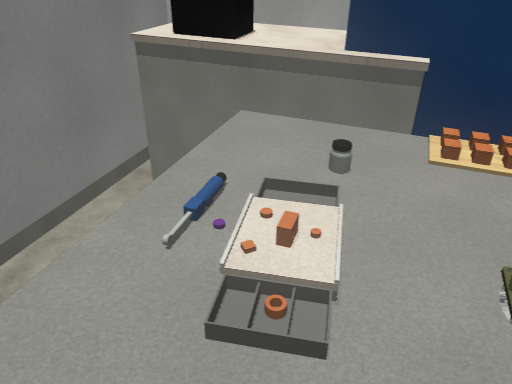

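Top view: the plain tray is on the right at (288,215) and the divided tray with the bush is on the left at (150,233). The copper pieces on the board are:
- square at (189,200)
- big disc at (236,198)
- small disc at (222,242)
- block at (211,222)

The purple disc at (233,163) lies on the bench and is the look-alike, so I leave it alone.

```bash
cat > h.py <<'E'
from workcell import *
import numpy as np, cv2
from scipy.spatial.transform import Rotation as R
def cast(f,uv,z):
    F=192/np.tan(np.radians(f["vertical_fov"]/2)); uv=np.atleast_2d(uv).astype(float)
    d=np.c_[(uv[:,0]-f["cx"])/F,-(uv[:,1]-f["cy"])/F,-np.ones(len(uv))]
    d=R.from_euler("xyz",f["rotation"]).apply(d)   # fixed axes
    return f["eye"]+d*((z-f["eye"][2])/d[:,2])[:,None]
def copper(im):
    h=cv2.cvtColor(im,cv2.COLOR_RGB2HSV)
    m=cv2.inRange(h,(0,110,60),(20,255,255))
    cs,_=cv2.findContours(m,cv2.RETR_EXTERNAL,cv2.CHAIN_APPROX_NONE)
    out=[]
    for i,c in enumerate(cs):
        k=np.zeros_like(m); cv2.drawContours(k,[c],-1,255,-1); k&=m
        M=cv2.moments(k,True)
        if M["m00"]>12: out.append((M["m10"]/M["m00"],M["m01"]/M["m00"],M["m00"]))
    return out
E
python3 - <<'E'
from h import *
for n in("top","side"):
    f=grab_frame(n); im=f["image"]
    for u,v,a in copper(im):
        print(n,round(u,1),round(v,1),a,cast(f,(u,v),62 if n=="top" else 58)[0].round(0))
    h=cv2.cvtColor(im,cv2.COLOR_RGB2HSV)
    m=cv2.inRange(h,(0,0,140),(180,70,255))
    m=cv2.morphologyEx(m,cv2.MORPH_CLOSE,np.ones((3,3)))
    cs,_=cv2.findContours(m,cv2.RETR_EXTERNAL,cv2.CHAIN_APPROX_NONE)
    if n=="top":
        c=min(cs,key=lambda c:np.hypot(*(c.mean((0,1))-(218,222))) if cv2.contourArea(c)>3000 else 1e9)
        w=cast(f,c[:,0],54)[:,:2]; r=cv2.minAreaRect(w.astype(np.float32)); print("board",cv2.contourArea(c),r)
    x0,y0=(115,120) if n=="top" else (200,170)
    cv2.imwrite(f"pics/{n}1.png",cv2.resize(im[y0:y0+150,x0:x0+200,::-1],None,fx=4,fy=4,interpolation=cv2.INTER_CUBIC))
E
```

```text
top 493.6 360.1 1495.0 [ 193. -718.   62.]
top 453.6 359.9 1220.0 [ 191. -615.   62.]
top 430.0 358.7 113.0 [ 193. -555.   62.]
top 221.5 242.0 40.0 [476. -11.  62.]
top 155.8 232.4 125.0 [498. 166.  62.]
top 210.9 221.0 249.0 [532.  19.  62.]
top 189.2 199.3 65.0 [590.  81.  62.]
top 235.8 198.1 65.0 [596. -46.  62.]
board 7695.0 ((533.5031127929688, 4.59295654296875), (224.24717712402344, 261.1324768066406), 8.797131538391113)
side 275.3 306.1 444.0 [493. 215.  58.]
side 247.9 245.7 129.0 [593.  84.  58.]
side 315.4 231.4 58.0 [480. -11.  58.]
side 286.8 222.3 317.0 [545. -21.  58.]
side 265.7 211.9 89.0 [600. -42.  58.]
side 505.8 150.7 357.0 [  40. -621.   58.]
side 480.8 148.2 665.0 [ 110. -612.   58.]
side 450.5 143.7 579.0 [ 196. -612.   58.]
```

View pics/top1.png

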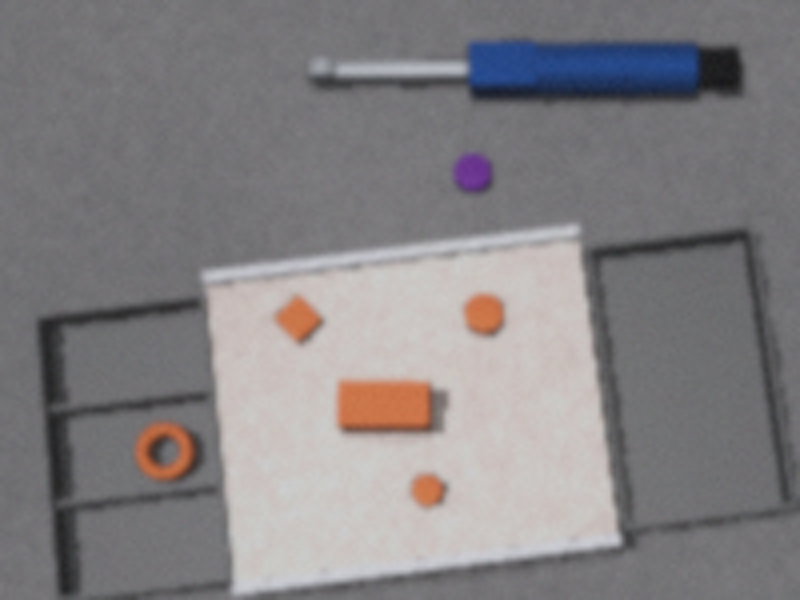

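The enlarged crop confirms it. The copper 28 mm disc is on the board at crop (484,313), the small disc at (428,490) and the square at (298,318). The purple disc is off the board, and the empty tray is to the right.

Run:
```python
from h import *
f=grab_frame("top")
c=np.array([(203,273),(580,230),(622,545),(235,592)])/4+(115,120)-.4
w=cast(f,c,58)[:,:2]; print(w.round(1))
for i in range(4):
    d=w[(i+1)%4]-w[i]; print(np.linalg.norm(d).round(1),np.degrees(np.arctan2(d[1],d[0])).round(2))
s=np.array([(207,285),(225,500),(585,240),(618,535),(597,250),(787,505),(745,235),(627,530)])/4+(115,120)-.4
print("tray rim",cast(f,s[4:],38)[:,:2].round(0))
yaw=np.radians(8.3); C=np.array([534,4.6])
Rb=np.array([[np.cos(yaw),-np.sin(yaw)],[np.sin(yaw),np.cos(yaw)]])
for n,p in dict(small=(478,-11),sq=(591.5,82.5),disc=(598,-44),block=(535,19)).items(): print(n,(Rb.T@(np.array(p)-C)).round(1))
for ang in (yaw,yaw+np.pi,yaw-np.pi):
  for l in ((-56,20),(62,110),(62,-145),(-56,-145)):
    q=planner.ik(list(C+Rb@l)+[54],[np.pi,0,ang]); print(round(ang,2),l,None if q is None else np.round(q,2))
```

```text
[[ 620.5  148. ]
 [ 657.  -109.5]
 [ 443.1 -141.9]
 [ 406.   114.1]]
260.0 -81.92
216.4 -171.38
258.7 98.23
217.1 8.98
tray rim [[ 647. -122.]
 [ 474. -255.]
 [ 661. -225.]
 [ 454. -146.]]
small [-57.7  -7.4]
sq [68.1 68.8]
disc [ 56.3 -57.3]
block [ 3.1 14.1]
0.14 (-56, 20) [-0.08 -0.08  2.18 -0.    1.04  1.35]
0.14 (62, 110) [ 0.12  0.17  1.91 -0.    1.05  1.54]
0.14 (62, -145) [-0.29  0.25  1.83 -0.    1.07  1.13]
0.14 (-56, -145) [-0.39  0.02  2.08 -0.    1.04  1.04]
3.29 (-56, 20) [-0.08 -0.08  2.18  0.    1.04 -1.79]
3.29 (62, 110) [ 0.12  0.17  1.91  0.    1.05 -1.6 ]
3.29 (62, -145) [-0.29  0.25  1.83  0.    1.07 -2.01]
3.29 (-56, -145) [-0.39  0.02  2.08  0.    1.04 -2.1 ]
-3.0 (-56, 20) [-0.08 -0.08  2.18  0.    1.04 -1.79]
-3.0 (62, 110) [ 0.12  0.17  1.91  0.    1.05 -1.6 ]
-3.0 (62, -145) [-0.29  0.25  1.83  0.    1.07 -2.01]
-3.0 (-56, -145) [-0.39  0.02  2.08  0.    1.04 -2.1 ]
```

```bash
cat >> h.py <<'E'
YAW=np.radians(8.3); C=np.array([532.8,3.6]); O=[np.pi,0,YAW+np.pi/2]
Rb=np.array([[np.cos(YAW),-np.sin(YAW)],[np.sin(YAW),np.cos(YAW)]])
def W(x,y,z): return list(C+Rb@(x,y))+[z]
def sweep(p,back,low=54):
    x,y=Rb.T@(np.array(p)-C)
    ctrl.move_to(W(x,y+back,125),O)
    ctrl.servo_line(W(x,y+back,low),rate=80)
    s=sense(); print("down",s["ee_pos"].round(1),s["force"].round(1),s["width"])
    ctrl.servo_line(W(x,-140,low),rate=100)
    print("end",sense()["force"].round(1))
    ctrl.servo_line(W(x,-140,125),rate=150)
E
python3 - <<'E'
from h import *
fingers.command_gripper(12)
sweep((598,-44),36)
f=grab_frame("top"); cv2.imwrite("pics/a.png",cv2.resize(f["image"][140:290,115:315,::-1],None,fx=3,fy=3))
g=grab_frame("side")["image"]; cv2.imwrite("pics/b.png",cv2.resize(g[150:350,180:380,::-1],None,fx=3,fy=3))
print([np.round(c,1) for c in copper(f["image"])],sense()["time_s"])
E
```

```text
down [593.4  -8.4  54.7] [-0.  -0.5 -0.3] 12.223016733647237
end [ 0.1 -0.2  1.1]
[array([446.9, 379.7,  16. ]), array([455.3, 360.1, 788. ]), array([ 494.3,  361.6, 1125. ]), array([155.9, 232.4, 124. ]), array([211., 221., 253.]), array([189.2, 199.3,  65. ])] 6.7583
```

View pics/b.png

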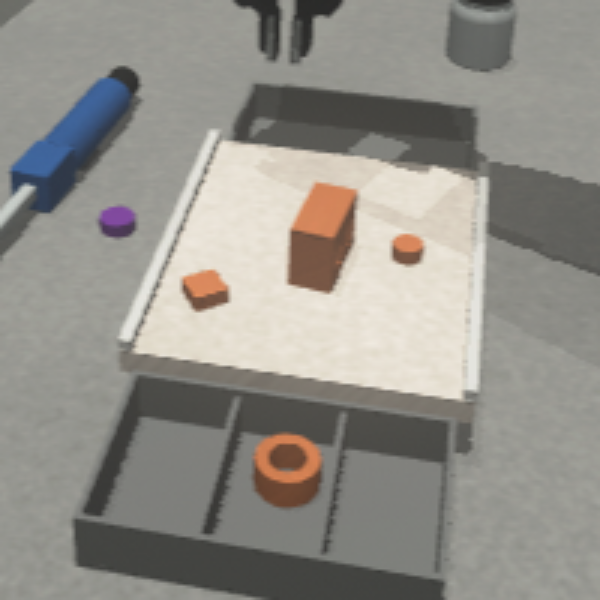

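The big disc has left the board and should be in the tray, hidden behind the board's edge here. The block (322,237), square (205,289) and small disc (407,248) haven't moved. I'll sweep the other two next.

Run:
```python
from h import *
sweep((591.5,82.5),38)
sweep((478,-11),34)
ctrl.servo_line(W(-60,-140,230),rate=200)
ctrl.move_to([172,626,231],[np.pi,0,2.87])
f=grab_frame("top"); cv2.imwrite("pics/c.png",cv2.resize(f["image"][120:270,115:315+40,::-1],None,fx=3,fy=3))
print([np.round(c,1) for c in copper(f["image"])],sense()["time_s"])
```

```text
down [586.6 120.2  54.7] [ 0.3 -0.   0.8] 12.019444555771434
end [ 0.3 -0.6 -0.4]
down [473.7  22.6  54.6] [-0.3 -0.1 -0.7] 12.178752685907112
end [-0.3  0.2 -0.2]
[array([459. , 380.1,  13. ]), array([ 493.7,  360.1, 1505. ]), array([ 453.5,  359.6, 1185. ]), array([430. , 359.5, 103. ]), array([274.7, 237.3,  28. ]), array([155.8, 232.4, 126. ]), array([210.9, 221. , 250. ]), array([267.2, 196.9,  39. ]), array([273.1, 186.7,  81. ])] 20.025
```

View pics/c.png

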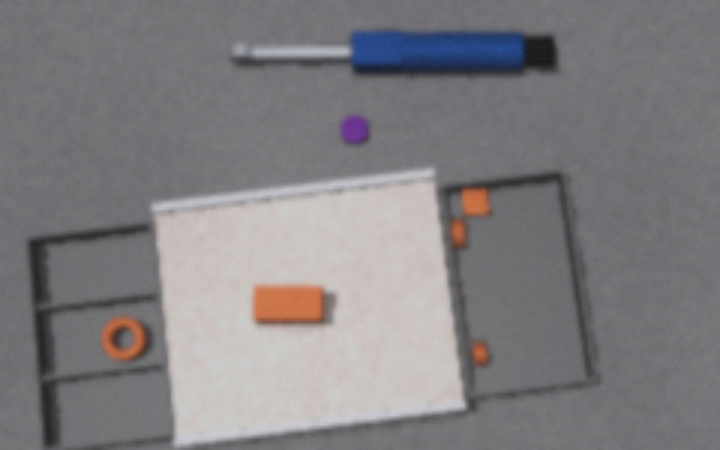

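All three offcuts now appear in the plain tray: the square at crop (476,201), and the discs on edge at (459,233) and (480,353). The block, bush, sander and purple disc are unmoved. I'll check the offcuts' depth inside the tray and that they are still.

Run:
```python
from h import *
ctrl.wait(1)
f=grab_frame("top")
for u,v,a in copper(f["image"]):
    if 255<u<300:
        for z in (18,45): print((round(u,1),round(v,1)),z,(Rb.T@(cast(f,(u,v),z)[0,:2]-C)).round(1))
g=grab_frame("side")["image"]; cv2.imwrite("pics/d.png",cv2.resize(g[170:270,220:360,::-1],None,fx=5,fy=5,interpolation=cv2.INTER_CUBIC))
```

```text
(274.5, 237.2) 18 [ -59.2 -151.6]
(274.5, 237.2) 45 [ -61.2 -149.9]
(267.2, 197.1) 18 [  55.4 -145.9]
(267.2, 197.1) 45 [  51.  -144.2]
(273.1, 186.7) 18 [  82.8 -166.2]
(273.1, 186.7) 45 [  77.8 -164.1]
```

View pics/d.png

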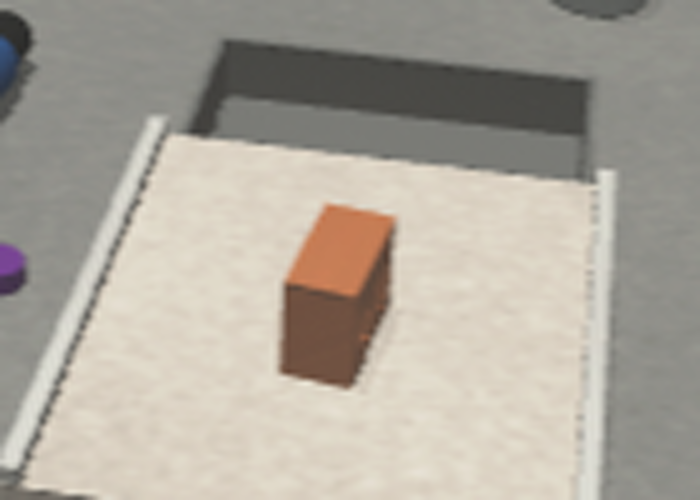

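The side view shows the board empty except for the block, with no offcut sticking up above the board's edge. All three are inside the tray, low and still.

```bash
python3 -c "
from workcell import *
print(hand_in())"
```

```text
the job is handed in; nothing more can be done
None
```

I swept all three copper offcuts off the board's open end into the plain scrap tray and handed the job in, at about 21 s of the 61 s allowed; in the last pictures the block, bush and sander had not moved, and the arm never went near the jar.

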